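# Set the stirrer to fast and start it

## Task

Set the bench stirrer going at its fast speed: with the fingertips, push the lever with the flat crossbar handle away from the front of the stirrer, past its first notch and fully home in the second, and only then press the round start button right down and let it come up again. Only push: do not grip the lever between the fingers, leave the ball-handled heating lever at off, and do not shift or lift any of the glassware, bottles or tweezers standing around.

Things in the scene. Friction and masses are not known exactly. Their poses are not given: they have to be found in the camera images.
- stirrer: fixed stirrer: grey box, white deck, 260 (x) x 300 (y) x 50 mm high, a steel plate (134 mm wide, 12 high) on its rear half. Origin: centre of the underside; x points from its front (robot side) to its back, y to its left. On the front half two lever quadrants, 100 mm apart along y (which is left varies), axes 62 mm before the origin and 15 mm below the deck; the start button is right of both
- stir_lever (a joint): angle (rad) of the lever with the black crossbar handle: 0 = off, leaning 0.4 to the front; 0.40 = first notch (slow), upright; 0.80 = second notch (fast) at the hard stop, leaning to the back. It swings towards the stirrer's +x about an axis along y. Spring detents hold it in each position; about 6 N at the handle pushes it out of a notch, half-way it snaps into the next and stays
- stir_lever_handle (a point): centre of the crossbar handle, 85 mm from the lever's axis: 46 mm wide (along the stirrer's y), 16 thick, 22 tall, leaning with the lever; about 113 mm above the worktop at off and fast, 120 mm at slow; travels 66 mm in all. Push its front face. The black round-topped quadrant (100 mm long, 32 wide) below it rises to 85 mm above the worktop
- heat_lever (a joint): angle of the heating lever, the one with the black ball handle (30 mm across), on a quadrant of the same build; rad, 0 = off, same notches as the stirring lever. To be left at 0
- heat_lever_handle (a point): centre of the ball handle of the heating lever, 85 mm from the lever's axis
- start_button (a joint): travel of the start button in m: 0 = up, 0.006 = fully down (about 5 N); it springs back
- start_button_top (a point): centre of the top face of the round white start button (28 mm across, in a black housing), near the front right corner of the deck, 95 mm in front of and 110 mm to the right of the stirrer's centre; pressed straight down
- glass_dish_mid (a point): centre (40 mm up) of the loose glass dish on the stirrer's plate, 125 mm across, 81 mm high
- vial_mid (a point): centre (33 mm up) of the loose open glass vial that stands on the deck about 90 mm behind the start button, 35 mm across, 66 mm high
- dropper_bottle_mid (a point): centre (66 mm up) of the loose brown dropper bottle on the worktop to the right of the stirrer, 47 x 47 x 132 mm
- capped_bottle_mid (a point): centre (65 mm up) of the loose clear screw-cap bottle on the worktop to the left of the stirrer, 63 mm across, 130 mm high
- tweezers_1_mid (a point): centre of the loose steel tweezers lying on the worktop in front of the stirrer, 130 mm long, 10 mm high

How it is judged:
By the outcome, as a careful person would: the job done as asked, in the order asked, and still so for the second after the job is handed in, with the robot touching nothing.
It also fails if it takes over 50 s, if anything falls off the work surface, if the arm or the gripper's body presses on something with over 40 N, if the wrist force passes 120 N, or if a joint passes its speed limit or range.

## Robot

A 6-joint arm with a two-finger parallel gripper is mounted at the origin on a cart in front of the work surface, level with it; the furniture and walls round the work are solid. World frame = base frame: x ahead of the robot, y to its left, z up, the work surface at z = 0. Lengths are in mm, angles in rad, forces in N, time in s.
With the tool pointing down it reaches from about 375 to 975 mm from the base axis. Payload 3.8 kg.
Tool frame: the origin (TCP) lies between the finger pads; the fingertips stand 22 mm ahead of it and the grasp point (between the pads) lies 3 mm ahead of it; z points along the fingers, y is the line along which they close (so a half turn about z gives the same grasp; the last joint's range is limited). The gripper opens to 88 mm and grips with 3 to 60 N. Pads are 18 mm wide; open, the fingers measure 123 mm over their backs; the gripper's body (75 mm by 187 mm) begins 45 mm behind the grasp point.
Start: joints at [-1.243, 0.264, 1.604, -0, 1.274, -0.037], TCP at [240.809, -630.579, 260.706] pointing down, gripper open.
Joint ranges: [-2.63, 2.63], [-0.94, 2.18], [0.31, 2.57], [-1.31, 4.45], [0, 2.66], [-2.55, 2.55]. Speed limits (rad/s): [2.57, 2.57, 3.14, 3.14, 3.14, 3.14].

## Interface

Orientations are given as a rotation vector (axis times angle).
In Python, from bench import manip, eyes, ticket gives the robot as it stands.
- The arm moves only by the shell command python3 -m crank 'ROWS'. ROWS is JSON, a list of rows, each an object with "slide": the shift along the tool's x, y, z in mm, a list of three; "turn": the turn, a rotation vector about the tool's x, y, z in rad, a list of three; "grip": the closure, from 0 (fully open) to 1 (shut). A call has 1 to 10 rows; each row shifts and turns the commanded pose from where the row before left it, along the tool's axes as they then stand; what a row does not reach is not made up. A row lasts 1/10 s, in which the tool goes at most 50 mm and 8.59 degrees, less where a joint would pass 70% of its speed; a pose out of reach is approached as far as the arm can. A call with a gripper value outside its range is refused whole. The fingers move at their own pace and stop on an object; the grip force is fixed at half the most. Time passes only in rows, so rows that do not move let the fingers close. It gives the time, the measured TCP pose, the force, the opening and the grip force at its end, in the units of the state.
- manip.read_state(): the state, without advancing time (a new reading comes with each control period).
- eyes.get_image(name): name is "scene" or "side" or "wrist"; returns a dict with "image" (480x640x3 uint8, red, green, blue), "fx", "fy", "cx", "cy" (pixels), "pose" (4x4, takes a point from camera to world coordinates); the wrist camera has in their place "mount" (4x4, takes a point from camera to tool coordinates, whose origin is the TCP and whose axes are the flange's). Camera axes: x right, y down, z forward; pixel columns grow to the right and rows downward; lengths in mm; the calibration is good to about 2 mm. The wrist camera is an equidistant fisheye: a pixel r from the principal point sees the ray r / f radians off the axis. A picture is of the moment at which its call begins: read the wrist's pose just before it. There is no depth.
- ticket.job_done(): hands the job in; it is judged then, once.
The state is a dict: "t": time; "joint_pos": joint angles; "joint_velocities": joint speeds; "joint_efforts": joint torques, N m; "tool_pos": TCP position; "ee_rot": TCP orientation; "force": force on the tool from outside, world axes, zero at the start; "ft_torque": the same for the moment, N m; "width": finger opening in mm; "grip_force": force on a finger pad.
Only numpy, scipy, OpenCV 4.12 (cv2) and the standard library are available. Lean on these libraries where they do the work, as an engineer would, in place of code of your own. Each camera call takes 0.05 s, during which the arm holds its last target. There are 200 camera calls.

## Working session

There is one attempt and no reset: what is moved stays moved. The work goes in short steps, Python scripts to look and compute and a shell command to move; the robot and the scene stay as the last step left them, time stands still between calls to the robot, and variables do not carry over. Pictures are saved under pics/ and viewed, at most 10 in all, crops included, and the job is handed in when it is done.

```bash
mkdir -p pics
python3 - <<'E'
from bench import manip, eyes
import cv2,pickle
s=manip.read_state();print(s)
d={}
for n in("scene","side"):
    g=eyes.get_image(n);d[n]=g;cv2.imwrite(f"pics/{n}0.png",g["image"][:,:,::-1]);print(n,g["fx"],g["cx"],g["cy"],g["pose"])
pickle.dump(d,open("cams.pkl","wb"))
E
```

```text
{'t': 0.0, 'joint_pos': array([-1.24292691e+00,  2.64729669e-01,  1.60536154e+00, -6.90302612e-06,
        1.27368216e+00, -3.69269093e-02]), 'joint_velocities': array([-6.09964684e-04, -3.32713470e-04, -4.41441270e-05,  3.12243269e-04,
        1.53137007e-03,  6.44827415e-04]), 'joint_efforts': array([ 1.88695478e-03, -5.02106881e+01, -3.56869018e+01,  7.29418010e-02,
        2.92405521e-02, -1.77564903e-04]), 'tool_pos': array([ 240.58102742, -629.971164  ,  259.41049565]), 'ee_rot': array([-3.08735685e+00, -5.69460623e-01,  5.06456416e-04]), 'force': array([ 1.01110859, -0.58065336,  0.3794409 ]), 'ft_torque': array([ 0.03852682, -0.05804023,  0.02248324]), 'grip_force': 0.0, 'width': 87.93132593865985}
scene 476.1751003693605 314.9694688116317 241.4523519129292 [[-6.70160489e-01 -3.37397118e-01  6.61096138e-01 -1.54086442e+02]
 [-7.42166777e-01  2.94340787e-01 -6.02122891e-01  6.21826113e+02]
 [ 8.56697037e-03 -8.94162561e-01 -4.47660497e-01  5.83587093e+02]
 [ 0.00000000e+00  0.00000000e+00  0.00000000e+00  1.00000000e+00]]
side 468.6727264482227 312.4392915486276 237.76306533008847 [[ 9.75410126e-01 -1.41064362e-01  1.69339695e-01  3.90845077e+02]
 [-2.19917138e-01 -6.73649279e-01  7.05572889e-01 -6.18364917e+02]
 [ 1.45443744e-02 -7.25463642e-01 -6.88106798e-01  6.63420313e+02]
 [ 0.00000000e+00  0.00000000e+00  0.00000000e+00  1.00000000e+00]]
```

View pics/scene0.png

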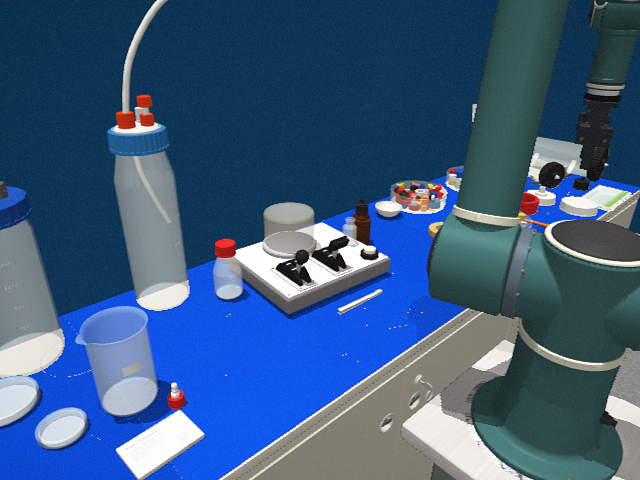

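View pics/side0.png

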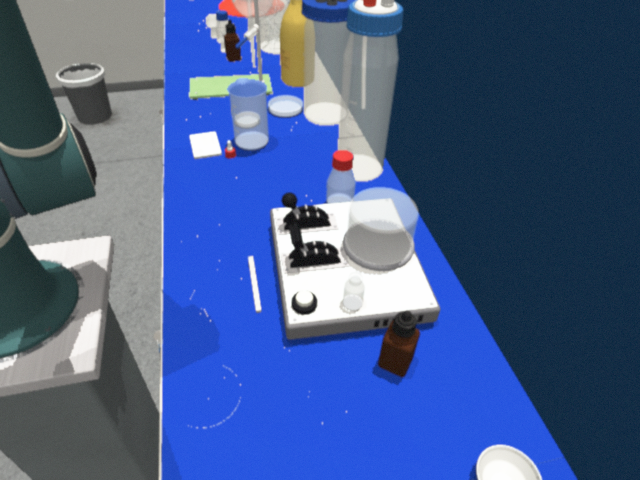

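The scene view shows the stirrer with the ball lever at about (302,256), the crossbar at (338,243) and the button at (370,252). In the side view these are at about (289,200), (296,232) and (304,298). The stirring lever is therefore the right one, nearer the button. I'll zoom in for exact pixels.

Run:
```python
import cv2,numpy as np
a=cv2.imread("pics/scene0.png")[200:320,230:400];b=cv2.imread("pics/side0.png")[180:345,260:445]
a=cv2.resize(a,None,fx=4.0,fy=4.0,interpolation=cv2.INTER_CUBIC)
b=cv2.resize(b,None,fx=3.5,fy=3.5,interpolation=cv2.INTER_CUBIC)
cv2.imwrite("pics/a.png",a);cv2.imwrite("pics/b.png",b)
```

```text
(no output)
```

View pics/a.png

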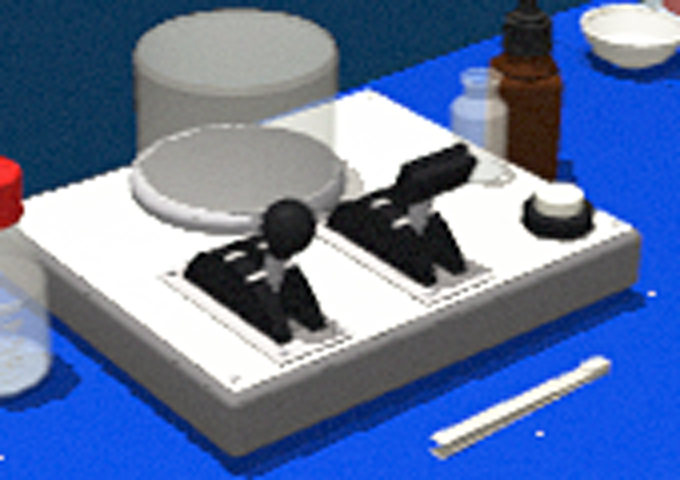

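View pics/b.png

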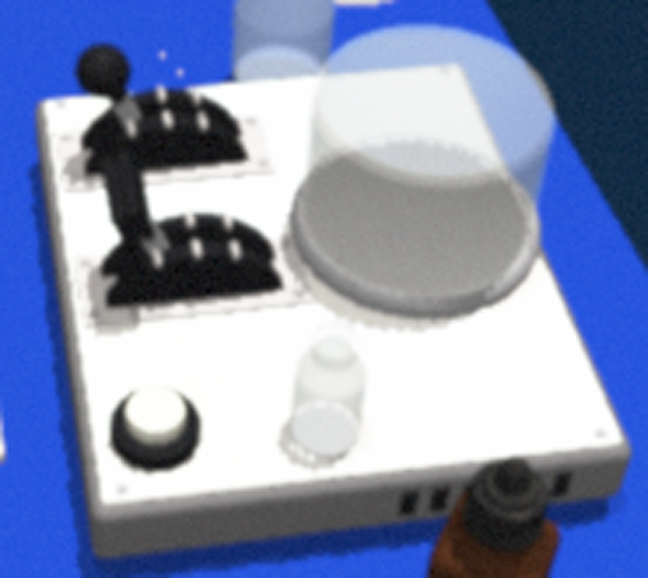

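Crop A shows the ball at (290,226), crossbar centre at (437,173), button top at (560,194), vial rim at (480,73) and deck corners. Crop B shows the ball at (103,69), crossbar at (126,193), button at (156,412) and vial rim at (335,342). Next I'll triangulate these points.

```bash
cat > tri.py <<'E'
import pickle,numpy as np
d=pickle.load(open("cams.pkl","rb"))
def ray(n,p):
    g=d[n];v=np.array([(p[0]-g["cx"])/g["fx"],(p[1]-g["cy"])/g["fy"],1]);T=np.array(g["pose"]);v=T[:3,:3]@v;return T[:3,3],v/np.linalg.norm(v)
def tri(pa,pb):
    R=[ray("scene",np.array(pa)/4+[230,200]),ray("side",np.array(pb)/3.5+[260,180])]
    M=[np.eye(3)-np.outer(v,v) for _,v in R];X=np.linalg.solve(sum(M),sum(m@o for m,(o,_) in zip(M,R)))
    return X,[np.linalg.norm(m@(X-o)) for m,(o,_) in zip(M,R)]
E
python3 - <<'E'
from tri import *
P={}
for n,a,b in [("bar",(437,173),(126,193)),("ball",(290,226),(103,69)),("btn",(560,194),(156,412)),("vialrim",(480,73),(335,342)),("cFL",(235,393),(42,103)),("cFR",(636,232),(97,507)),("cBR",(370,92),(628,445)),("cBL",(22,207),(460,66))]:
    X,e=tri(a,b);P[n]=X;print(n,X.round(1),np.round(e,1))
v=P["bar"]-P["ball"];print("yaw ball-bar",np.arctan2(v[0],-v[1]),np.linalg.norm(v))
# fit origin
loc={"bar":(-95.1,-50),"ball":(-95.1,50),"btn":(-95,-110)}
A=np.array([loc[k] for k in loc]);B=np.array([P[k][:2] for k in loc])
a=A-A.mean(0);b=B-B.mean(0);th=np.arctan2((a[:,0]*b[:,1]-a[:,1]*b[:,0]).sum(),(a*b).sum())
R=np.array([[np.cos(th),-np.sin(th)],[np.sin(th),np.cos(th)]]);o=B.mean(0)-R@A.mean(0)
print("yaw",th,"o",o);print((A@R.T+o-B).round(1))
for k in P: print(k,(R.T@(P[k][:2]-o)).round(1))
E
```

```text
bar [499.1 -44.  114.2] [1. 1.]
ball [506.7  55.  113. ] [0.4 0.4]
btn [ 493.8 -143.7   68.5] [0.2 0.2]
vialrim [ 573.5 -157.   114.8] [1.5 1.5]
cFL [480.9 113.1  47.1] [0.8 0.8]
cFR [ 459.7 -174.6   46. ] [0.1 0.1]
cBR [ 711.8 -193.    45.9] [1. 1.]
cBL [723.6  84.3  52. ] [4.9 4.9]
yaw ball-bar -0.07679676151335348 99.29547830298017
yaw -0.06650110578819517 o [597.11924025 -13.960682  ]
[[ -0.1 -13.5]
 [ -1.1 -12.7]
 [  1.3  26.3]]
bar [-95.9 -36.5]
ball [-94.8  62.8]
btn [ -94.5 -136.3]
vialrim [ -14.1 -144.3]
cFL [-124.4  119.1]
cFR [-126.5 -169.4]
cBR [ 126.3 -171. ]
cBL [119.6 106.5]
```

The points agree with the text: handles about 113 mm high, 99 mm apart, button top at 68 mm, yaw about -0.073. Before crossing I'll check the area around the start pose with the wrist camera.

Run:
```python
from bench import eyes
import cv2
g=eyes.get_image("wrist");cv2.imwrite("pics/w0.png",g["image"][:,:,::-1]);print({k:v for k,v in g.items() if k!="image"})
```

```text
{'fx': 371.64829954431775, 'fy': 371.64829954431775, 'cx': 321.7713244206677, 'cy': 240.14103300065818, 'mount': array([[-6.88826667e-04, -9.64999557e-01, -2.62250607e-01,
         6.74270446e+01],
       [ 9.99999758e-01, -6.89895807e-04, -8.79973257e-05,
         1.03954454e+00],
       [-9.60082142e-05, -2.62250604e-01,  9.64999799e-01,
        -1.24667232e+02],
       [ 0.00000000e+00,  0.00000000e+00,  0.00000000e+00,
         1.00000000e+00]])}
```

View pics/w0.png

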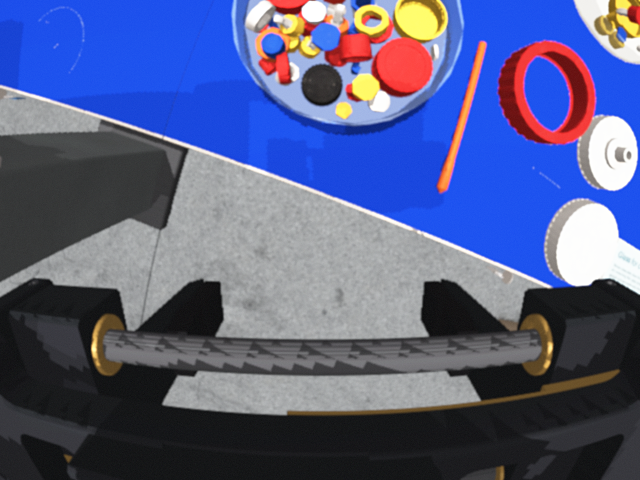

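The start area is clear: there is only a low tray at the top and the worktop edge. I'll raise the arm, turn, close the fingers, then cross.

```bash
python3 -m crank '[{"slide":[0,0,-40],"turn":[0,0,0.146],"grip":1},{"slide":[0,0,-40],"turn":[0,0,0.146],"grip":1},{"slide":[0,0,-40],"turn":[0,0,0.146],"grip":1},{"slide":[20,-40,0],"turn":[0,0,0],"grip":1},{"slide":[20,-40,0],"turn":[0,0,0],"grip":1},{"slide":[20,-40,0],"turn":[0,0,0],"grip":1},{"slide":[20,-40,0],"turn":[0,0,0],"grip":1},{"slide":[20,-40,0],"turn":[0,0,0],"grip":1}]'
python3 -m crank '[{"slide":[10,-40,0],"turn":[0,0,0],"grip":1},{"slide":[10,-40,0],"turn":[0,0,0],"grip":1},{"slide":[10,-40,0],"turn":[0,0,0],"grip":1},{"slide":[10,-40,0],"turn":[0,0,0],"grip":1},{"slide":[10,-40,0],"turn":[0,0,0],"grip":1},{"slide":[10,-40,0],"turn":[0,0,0],"grip":1},{"slide":[0,-40,0],"turn":[0,0,0],"grip":1},{"slide":[0,-40,0],"turn":[0,0,0],"grip":1},{"slide":[0,0,0],"turn":[0,0,0],"grip":1}]'
python3 - <<'E'
from bench import manip
import numpy as np
from scipy.spatial.transform import Rotation as R
s=manip.read_state();print(s["tool_pos"],R.from_rotvec(s["ee_rot"]).as_matrix().round(3),s["joint_pos"].round(2),s["width"])
E
```

```text
t: 0.95
tool_pos: [355.7, -436.7, 380.4]
ee_rot: [-3.139, 0.116, 0.0]
force: [0.4, 0.3, -0.2]
width: 26.0
grip_force: 0.0
t: 1.85
tool_pos: [438.4, -119.8, 380.6]
ee_rot: [-3.138, 0.107, -0.0]
force: [-0.1, -1.1, 0.6]
width: -0.1
grip_force: 0.0
[ 438.3782096  -119.77941206  380.61665318] [[ 0.998 -0.068  0.   ]
 [-0.068 -0.998  0.002]
 [ 0.    -0.002 -1.   ]] [-0.32 -0.22  1.88  0.    1.48  1.32] -0.11008206904953709
```

```bash
python3 -m crank '[{"slide":[6,-40,20],"turn":[0,0,0.005],"grip":1},{"slide":[5,-40,40],"turn":[0,0,0],"grip":1},{"slide":[0,0,40],"turn":[0,0,0],"grip":1},{"slide":[0,0,30],"turn":[0,0,0],"grip":1},{"slide":[0,0,0],"turn":[0,0,0],"grip":1},{"slide":[0,0,0],"turn":[0,0,0],"grip":1}]'
python3 - <<'E'
from bench import eyes,manip
import cv2,pickle
s=manip.read_state();g=eyes.get_image("wrist");pickle.dump((s,g),open("w1.pkl","wb"));cv2.imwrite("pics/w1.png",g["image"][:,:,::-1])
E
```

```text
t: 2.45
tool_pos: [454.3, -50.0, 255.6]
ee_rot: [3.139, -0.124, -0.002]
force: [0.1, 0.7, 1.5]
width: 0.7
grip_force: 0.0
```

View pics/w1.png

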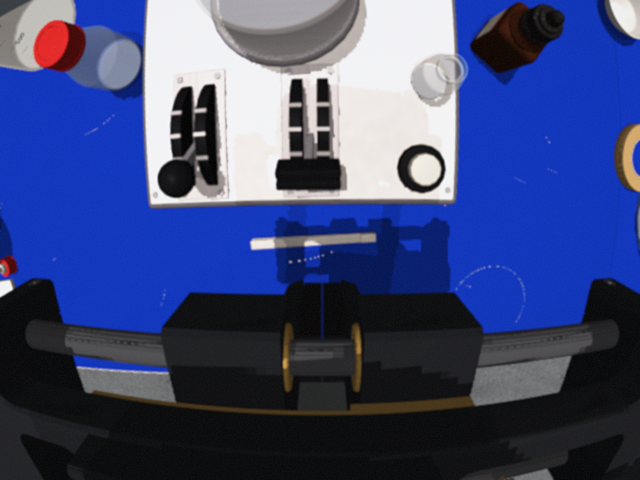

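The wrist view shows the bar centre at (309,174), ball at (177,179) and button top at (425,168). The fingers (column 322) are in front of the bar and the picture is square to the stirrer.

```bash
cat > wr.py <<'E'
import pickle,numpy as np
from scipy.spatial.transform import Rotation as R
def pt(f,p,z):
    s,g=pickle.load(open(f,"rb"));d=np.array([p[0]-g["cx"],p[1]-g["cy"]]);r=np.hypot(*d);t=r/g["fx"]
    v=np.array([*(d/r*np.sin(t)),np.cos(t)]);M=g["mount"];T=R.from_rotvec(s["ee_rot"]).as_matrix()
    o=T@M[:3,3]+s["tool_pos"];v=T@M[:3,:3]@v;return o+v*(z-o[2])/v[2]
E
python3 - <<'E'
from wr import *
s,_=pickle.load(open("w1.pkl","rb"));T=R.from_rotvec(s["ee_rot"]).as_matrix();print(s["tool_pos"])
for n,p,z in [("bar",(309,174),118),("ball",(177,179),113),("btn",(425,168),68),("FL",(150,204),50),("FR",(456,202),50)]:
    X=pt("w1.pkl",p,z);print(n,X.round(1),"tool",(T.T@(X-s["tool_pos"])).round(1))
E
```

```text
[454.30201057 -49.97986493 255.55426582]
bar [499.6 -45.4 118. ] tool [ 44.9  -8.1 137.5]
ball [505.8  55.  113. ] tool [  43.3 -108.7  142.5]
btn [ 494.  -142.9   68. ] tool [ 47.1  89.4 187.5]
FL [481.5 113.9  50. ] tool [  14.5 -165.5  205.5]
FR [ 459.2 -177.7   50. ] tool [ 15.2 126.9 205.6]
```

Both measurements agree within 1.5 mm. I'll line up, descend to tip height 97 mm, then push.

```bash
python3 -m crank '[{"slide":[0,-8,30],"turn":[0,0,0],"grip":1},{"slide":[0,0,40],"turn":[0,0,0],"grip":1},{"slide":[0,0,40],"turn":[0,0,0],"grip":1},{"slide":[0,0,26],"turn":[0,0,0],"grip":1},{"slide":[0,0,0],"turn":[0,0,0],"grip":1},{"slide":[0,0,0],"turn":[0,0,0],"grip":1}]'
python3 -m crank '[{"slide":[10,0,0],"turn":[0,0,0],"grip":1},{"slide":[8,0,0],"turn":[0,0,0],"grip":1},{"slide":[6,0,0],"turn":[0,0,0],"grip":1},{"slide":[6,0,0],"turn":[0,0,0],"grip":1},{"slide":[6,0,0],"turn":[0,0,0],"grip":1},{"slide":[6,0,0],"turn":[0,0,0],"grip":1}]'
```

```text
t: 3.1
tool_pos: [456.8, -42.1, 121.5]
ee_rot: [3.139, -0.124, 0.004]
force: [-0.3, 0.5, -0.4]
width: 0.1
grip_force: 0.0
t: 3.7
tool_pos: [498.3, -44.9, 120.4]
ee_rot: [3.139, -0.123, 0.003]
force: [-0.1, -0.7, 0.4]
width: 0.6
grip_force: 0.2
```

```bash
python3 -m crank '[{"slide":[6,0,0],"turn":[0,0,0],"grip":1},{"slide":[6,0,0],"turn":[0,0,0],"grip":1},{"slide":[6,0,0],"turn":[0,0,0],"grip":1},{"slide":[6,0,0],"turn":[0,0,0],"grip":1}]'
python3 -m crank '[{"slide":[6,0,0],"turn":[0,0,0],"grip":1},{"slide":[6,0,0],"turn":[0,0,0],"grip":1},{"slide":[5,0,0],"turn":[0,0,0],"grip":1}]'
```

```text
t: 4.1
tool_pos: [520.3, -46.5, 119.3]
ee_rot: [-3.139, 0.123, 0.004]
force: [-4.6, 1.2, 2.6]
width: 0.3
grip_force: 1.9
t: 4.4
tool_pos: [539.1, -48.1, 119.6]
ee_rot: [3.139, -0.123, 0.003]
force: [-0.5, -0.5, -0.6]
width: 0.2
grip_force: 0.0
```

```bash
python3 -m crank '[{"slide":[4,0,0],"turn":[0,0,0],"grip":1},{"slide":[3,0,0],"turn":[0,0,0],"grip":1},{"slide":[0,0,0],"turn":[0,0,0],"grip":1}]'
```

```text
t: 4.7
tool_pos: [543.5, -48.4, 119.4]
ee_rot: [-3.139, 0.122, 0.006]
force: [-6.2, -0.0, 4.7]
width: 0.3
grip_force: 3.0
```

```bash
python3 -m crank '[{"slide":[2,0,0],"turn":[0,0,0],"grip":1},{"slide":[2,0,0],"turn":[0,0,0],"grip":1},{"slide":[0,0,0],"turn":[0,0,0],"grip":1}]'
```

```text
t: 5.0
tool_pos: [544.2, -48.5, 119.1]
ee_rot: [-3.139, 0.122, 0.018]
force: [-15.9, 0.2, 13.4]
width: 0.7
grip_force: 7.9
```

The lever is on its hard stop: the force rose to 16 N while it moved only 0.7 mm. I'll back off, raise and go over the button.

```bash
python3 -m crank '[{"slide":[-15,0,0],"turn":[0,0,0],"grip":1},{"slide":[-20,0,0],"turn":[0,0,0],"grip":1},{"slide":[-13,0,-25],"turn":[0,0,0],"grip":1},{"slide":[0,0,-35],"turn":[0,0,0],"grip":1},{"slide":[0,33,0],"turn":[0,0,0],"grip":1},{"slide":[0,33,0],"turn":[0,0,0],"grip":1},{"slide":[0,32,0],"turn":[0,0,0],"grip":1},{"slide":[0,0,0],"turn":[0,0,0],"grip":1},{"slide":[0,0,0],"turn":[0,0,0],"grip":1}]'
python3 - <<'E'
from bench import eyes,manip
import cv2,pickle
s=manip.read_state();print(s["tool_pos"]);g=eyes.get_image("wrist");h=eyes.get_image("side");
a=cv2.resize(h["image"][180:345,260:445],(538,480),interpolation=cv2.INTER_CUBIC)
import numpy as np
cv2.imwrite("pics/w2.png",cv2.resize(np.hstack([g["image"],a]),(800,326))[:,:,::-1])
E
```

```text
t: 5.9
tool_pos: [493.4, -143.3, 179.6]
ee_rot: [-3.139, 0.126, -0.001]
force: [0.7, -0.2, -0.4]
width: 0.6
grip_force: 0.0
[ 493.41284268 -143.277347    179.56197151]
```

View pics/w2.png

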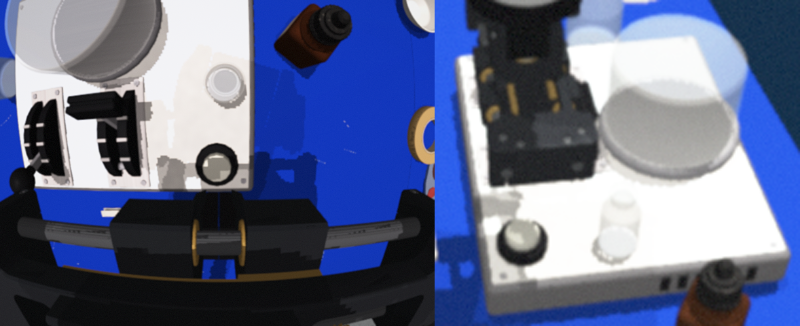

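The stirring bar now sits at the back of its quadrant, the ball lever is still at the front, and the fingers are over the button. I'll press.

```bash
python3 -m crank '[{"slide":[0,0,40],"turn":[0,0,0],"grip":1},{"slide":[0,0,30],"turn":[0,0,0],"grip":1},{"slide":[0,0,12],"turn":[0,0,0],"grip":1},{"slide":[0,0,0],"turn":[0,0,0],"grip":1}]'
python3 -m crank '[{"slide":[0,0,4],"turn":[0,0,0],"grip":1},{"slide":[0,0,4],"turn":[0,0,0],"grip":1},{"slide":[0,0,3],"turn":[0,0,0],"grip":1},{"slide":[0,0,0],"turn":[0,0,0],"grip":1}]'
```

```text
t: 6.4
tool_pos: [491.9, -141.3, 95.6]
ee_rot: [-3.138, 0.121, 0.007]
force: [-0.8, -0.4, -1.1]
width: 0.3
grip_force: 0.0
t: 6.8
tool_pos: [494.7, -142.8, 88.4]
ee_rot: [3.139, -0.123, 0.005]
force: [0.1, 2.8, 8.4]
width: 0.5
grip_force: 3.5
```

```bash
python3 -m crank '[{"slide":[0,0,2],"turn":[0,0,0],"grip":1},{"slide":[0,0,0],"turn":[0,0,0],"grip":1}]'
python3 -m crank '[{"slide":[0,0,2],"turn":[0,0,0],"grip":1},{"slide":[0,0,0],"turn":[0,0,0],"grip":1}]'
```

```text
t: 7.0
tool_pos: [494.9, -142.9, 88.2]
ee_rot: [-3.139, 0.123, -0.004]
force: [-6.1, 4.8, 19.8]
width: 0.5
grip_force: 9.8
t: 7.2
tool_pos: [495.0, -142.9, 87.9]
ee_rot: [-3.139, 0.123, -0.004]
force: [-11.9, 6.3, 32.6]
width: 0.3
grip_force: 16.1
```

The hard stop came about 3 mm higher than my button height suggests, so I'll check what is in contact.

Run:
```python
from bench import eyes,manip
import cv2,numpy as np
s=manip.read_state();print(s["tool_pos"],s["force"],s["ft_torque"])
h=eyes.get_image("side")["image"][230:330,260:400];g=eyes.get_image("scene")["image"][180:290,320:420]
r=lambda i:cv2.resize(i,(400,500 if i is g else 286),interpolation=cv2.INTER_CUBIC)
o=np.zeros((500,800,3),np.uint8);o[:440,:400]=cv2.resize(g,(400,440),interpolation=cv2.INTER_CUBIC);o[:286,400:]=r(h)
cv2.imwrite("pics/p3.png",o[:,:,::-1])
```

```text
[ 494.99866419 -142.89956372   87.91766415] [-11.8759692    6.33783872  32.60877384] [ 1.11228687e+00  1.94471026e+00 -1.47148159e-03]
```

View pics/p3.png

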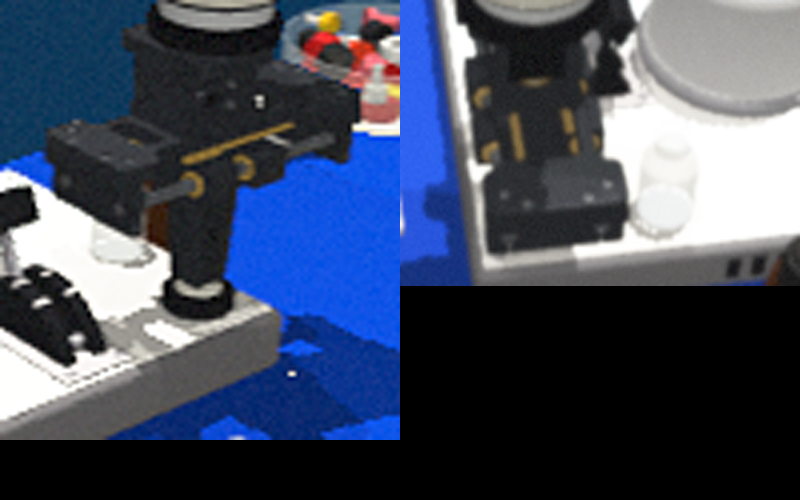

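The fingers press only on the button cap and are clear of the housing. It takes 33 N with no further travel against a spring of about 5 N, so it is bottomed. I'll release slowly to confirm the stroke.

```bash
for i in 1; do python3 -m crank '[{"slide":[0,0,-4],"turn":[0,0,0],"grip":1},{"slide":[0,0,0],"turn":[0,0,0],"grip":1}]'; python3 -m crank '[{"slide":[0,0,-3],"turn":[0,0,0],"grip":1},{"slide":[0,0,0],"turn":[0,0,0],"grip":1}]'; python3 -m crank '[{"slide":[0,0,-3],"turn":[0,0,0],"grip":1},{"slide":[0,0,0],"turn":[0,0,0],"grip":1}]';python3 -m crank '[{"slide":[0,0,-3],"turn":[0,0,0],"grip":1},{"slide":[0,0,0],"turn":[0,0,0],"grip":1}]'; done
```

```text
t: 7.5
tool_pos: [494.9, -143.0, 89.0]
ee_rot: [3.139, -0.123, 0.006]
force: [0.1, 1.3, 4.6]
width: 0.4
grip_force: 2.2
t: 7.7
tool_pos: [494.7, -143.1, 90.8]
ee_rot: [3.139, -0.123, 0.005]
force: [2.1, 1.7, 3.3]
width: 0.8
grip_force: 1.7
t: 7.9
tool_pos: [493.8, -143.2, 92.9]
ee_rot: [3.139, -0.123, 0.001]
force: [2.3, -0.3, 2.0]
width: 0.5
grip_force: 1.1
t: 8.1
tool_pos: [492.4, -142.7, 95.0]
ee_rot: [-3.139, 0.123, 0.003]
force: [0.7, 0.5, 0.3]
width: 0.6
grip_force: 0.0
```

The spring force fell smoothly from 4.6 N to 0 between 89 and about 95 mm, which is the full 6 mm stroke. I'll retreat and check everything.

```bash
python3 -m crank '[{"slide":[0,0,-30],"turn":[0,0,0],"grip":1},{"slide":[0,0,-40],"turn":[0,0,0],"grip":1},{"slide":[0,0,-40],"turn":[0,0,0],"grip":1},{"slide":[-10,30,-40],"turn":[0,0,0],"grip":1},{"slide":[-10,40,-20],"turn":[0,0,0],"grip":1},{"slide":[0,40,0],"turn":[0,0,0],"grip":1},{"slide":[0,40,0],"turn":[0,0,0],"grip":1},{"slide":[0,0,0],"turn":[0,0,0],"grip":1},{"slide":[0,0,0],"turn":[0,0,0],"grip":1}]'
python3 - <<'E'
from bench import eyes
import cv2,numpy as np
h=eyes.get_image("side")["image"][140:390,230:450];g=eyes.get_image("scene")["image"][170:320,200:400]
o=np.hstack([cv2.resize(g,(460,345),interpolation=cv2.INTER_CUBIC),cv2.resize(h,(304,345),interpolation=cv2.INTER_CUBIC)])
cv2.imwrite("pics/p4.png",o[:,:,::-1])
E
```

```text
t: 9.0
tool_pos: [460.8, -290.4, 263.5]
ee_rot: [-3.137, 0.126, 0.004]
force: [0.6, -0.1, -0.5]
width: 0.4
grip_force: 0.0
```

View pics/p4.png

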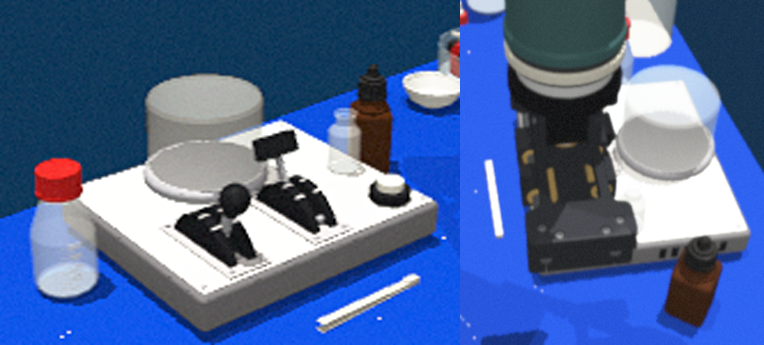

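The crossbar lever, at (275,146), leans back at fast. The ball lever, at (235,199), is still at off and the button is up. Glassware, bottles and tweezers stand where they were, and the robot is clear.

```bash
python3 -c "
from bench import ticket
print(ticket.job_done())"
```

```text
the job is handed in; nothing more can be done
None
```

The stirrer lever is fully home in its second (fast) notch and the start button was then pressed right down and released; the heating lever is still at off, nothing else appears to have moved in the camera views, and the job is handed in after about 9 s of robot time (no verdict came back).

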